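# Peel the top sorting tray off the jammed stack and hold it out by the findings tin

## Task

I need an empty sorting tray to sort findings into, but the top tray of the stack has a block of carving wax lying in it and is jammed in the one below. Take the wax out and lay it gently on the bare bench clear of the stack, then peel the top tray off by the tab on its corner: tip that corner up first while the opposite corner is still down in the nest, so that the other trays stay standing where they are. Finish still holding the tray in the gripper, level and right way up, at least 10 cm above the bench and right beside (or over) the findings tin, no longer over the stack; disturb nothing else on the bench.

Things in the scene. Friction and masses are not known exactly. Their poses are not given: they have to be found in the camera images.
- tray_stack: The rest of the stack: five equal pressed steel trays nested rim on rim, loose on the bench, 0.75 kg, 52 mm high. Outline 170 mm (x) by 125 mm (y), corners rounded to 18 mm. Origin: centre of the underside, on the bench; z up. Their five grip tabs stick out one over another at the (-x, -y) corner, opposite to the top tray's tab. Its springy walls grip the top tray.
- top_tray: Top tray, 0.14 kg, 170 (x) x 125 (y) mm, 24 deep, 7 mm rolled rim; inner floor 146 x 101, 2 above the underside; walls flared 12 deg, overlapping the next tray by 17. Origin: centre of underside, 35 above bench when nested; z up. Jammed: the tray below holds each side down with 0.9-1.4 N till it has risen 6 mm (2-4 N at the tab). Tips most freely about the bottom of the corner opposite the tab.
- tray_tab (a point): Middle of the top tray's flat grip tab, where to pinch it: 18 mm wide, 7 mm thick, parallel sides, round end, sticking out 31 mm from its (+x, +y) corner, along the 45 degree line between its +x and +y. The point is 12 mm out from the rim, at mid-thickness, 20.5 mm above the tray's underside, 55.5 mm above the bench while nested. Nothing lies beneath the tab. Axes as the tray's.
- tray_corner (a point): Top of the rim at the top tray's corner with the tab, (79.7, 57.2, 24) mm in the tray's frame; 59 mm above the bench while nested.
- tray_far_corner (a point): Top of the rim at the top tray's opposite corner, (-79.7, -57.2, 24) mm in the tray's frame; 59 mm above the bench while nested.
- wax_block: Blue-green block of carving wax, 28 mm (x) by 72 mm (y) by 14 mm high, 0.03 kg, lying flat on the floor of the top tray. Origin: centre of its underside; z up. Pinch it across the 28 mm.
- findings_tin: Shut flat brass-coloured tin of findings, 93 mm (x) by 121 mm (y), 24 mm high, stuck fast to the bench, to the left or the right of the stack. Origin: centre of its underside; z up.
- loupe: Small folded loupe, 27 x 40 mm, 20 mm high, loose on the bench; not to be disturbed. Origin: centre of its underside.
- ring_clamp: Wooden ring clamp with a brass band, 27 mm (x) by 134 mm (y), 27 mm high, loose on the bench; not to be disturbed. Origin: centre of the underside.
There are look-alikes about, which are no part of the job. Of the things that look like the wax_block, the middle-sized one is meant.

How it is judged (in metres and radians):
On the way, in this order (a step that is already met when the one before it is completed fails the run):
1. the wax block has been laid flat on the bench, clear of the stack, and let go (height (world z) of wax_block below 0.006 m and horizontal distance between wax_block and tray_stack above 0.11 m and linear speed of wax_block below 0.03 m/s and contact force between the fingers and wax_block below 0.05 N), for 0.2 s.
2. the tab corner of the top tray is tipped up at least 15 mm in the gripper while the opposite corner is still down in the nest (risen less than 8 mm) (z of tray_corner in the frame of tray_stack above 0.074 m and z of tray_far_corner in the frame of tray_stack below 0.067 m and horizontal distance between top_tray and tray_stack below 0.02 m and contact force between the fingers and top_tray above 0.3 N), for 0.05 s.
At the end, for the whole second after the job is handed in: Top tray held in the gripper: underside over 10 cm above the bench, level within 10 deg, still, middle within 25 cm of the tin's and over 12 cm from the stack's, off the stack. The other trays stand flat; the wax lies flat on the bench, let go, over 11 cm from the stack's middle (all of step 1 and height (world z) of top_tray above 0.1 m and angle between top_tray's own z axis and vertical below 0.17 rad and linear speed of top_tray below 0.05 m/s and horizontal distance between top_tray and findings_tin below 0.25 m and horizontal distance between top_tray and tray_stack above 0.12 m and contact force between the fingers and top_tray above 0.5 N and contact force between top_tray and tray_stack below 0.05 N and height (world z) of tray_stack below 0.005 m and angle between tray_stack's own z axis and vertical below 0.05 rad); the arm keeps its last pose, push and grip.
It fails at once if the other trays are lifted or tipped up with the top one, or the stack is shoved more than 5 cm (height (world z) of tray_stack above 0.012 m or angle between tray_stack's own z axis and vertical above 0.12 rad or distance of tray_stack from where it was at the start of the episode above 0.05 m).
It fails at once if the wax block is dropped or flung (faster than 0.7 m/s out of the fingers) (linear speed of wax_block above 0.7 m/s and contact force between the fingers and wax_block below 0.05 N).
It fails at once if the loupe or the ring clamp is pushed more than 3 cm (distance of any of loupe, ring_clamp from where it was at the start of the episode above 0.03 m).
It also fails if it takes over 51 s, if anything falls off the work surface, if the arm or the gripper's body presses on something with over 40 N, if the wrist force passes 120 N, or if a joint passes its speed limit or range.

## Robot

A 7-joint arm with a two-finger parallel gripper is mounted at the origin on a cart in front of the work surface, level with it; the furniture and walls round the work are solid. World frame = base frame: x ahead of the robot, y to its left, z up, the work surface at z = 0. Lengths are in m, angles in degrees, forces in N, time in s.
With the tool pointing down it reaches from about 0.425 to 0.875 m from the base axis. Payload 4.7 kg.
Tool frame: the origin (TCP) lies at the very end of the fingers, on their centre line; the grasp point (between the pads) lies 19 mm behind it; z points along the fingers, y is the line along which they close (so a half turn about z gives the same grasp; the last joint's range is limited). The gripper opens to 87 mm and grips with 3 to 60 N. Pads are 19 mm wide; open, the fingers measure 117 mm over their backs; the gripper's body (75 mm by 190 mm) begins 51 mm behind the grasp point.
Start: joints at [-64.223, 18.392, -4.016, 83.108, 1.295, 78.541, -3.26], TCP at [0.274, 0.589, 0.223] pointing down, gripper open.
Joint ranges: [-163.93, 163.93], [-17.29, 119.83], [-79.2, 71.16], [3.27, 140.29], [-89.18, 269.18], [5.43, 117.66], [-154.24, 154.24]. Speed limits (degrees/s): [147.25, 147.25, 180, 180, 180, 180, 180].

## Interface

Orientations are given as [roll, pitch, yaw] about the fixed x, y, z axes, in that order (R = Rz(yaw) Ry(pitch) Rx(roll)).
In Python, from cell import get_obs, read_camera, sign_off, silhouettes gives the robot as it stands.
- The arm moves only by the tool play_rows, never from a script. Its argument "steps" is a list that holds one entry, the list of rows, each a list of 7 numbers: the shift along the tool's x, y, z in m, then the turn, a rotation vector about the tool's x, y, z in rad, then the finger opening in m, from 0 to 0.087. A call has 1 to 12 rows; each row shifts and turns the commanded pose from where the row before left it, along the tool's axes as they then stand; what a row does not reach is not made up. A row lasts 1/10 s, in which the tool goes at most 50 mm and 8.59 degrees, less where a joint would pass 70% of its speed; a pose out of reach is approached as far as the arm can. A call is refused whole if a number of a shift passes 0.05 or a number of a turn 0.15, either way. A call with a gripper value outside its range is refused whole. The fingers move at their own pace and stop on an object; "force" is the grip in N (left out, the last holds). Time passes only in rows, so rows that do not move let the fingers close. It gives the time, the measured TCP pose, the force, the opening and the grip force at its end, in the units of the state.
- get_obs(): the state, without advancing time (a new reading comes with each control period).
- read_camera(name): name is "scene" or "top" or "wrist"; returns a dict with "frame" (480x640x3 uint8, red, green, blue), "intrinsics" (3x3 intrinsics, pixels), "k1" (the pictures are not rectified: a ray, as slopes to the right and down, at radius r is drawn at 1 + k1 r^2 times it, then the intrinsics apply), "view" (4x4, takes a point from world to camera coordinates). Camera axes: x right, y up, looking along -z (the intrinsics and any distortion apply to the point x, -y, -z); pixel columns grow to the right and rows downward; lengths in m; the calibration is good to about 2 mm. A picture is of the moment at which its call begins. There is no depth.
- sign_off(): hands the job in; it is judged then, once.
Trained networks look in the newest picture that a camera, given by its name, has taken for a name from the list of things; names that differ only in an ending like _2 or _b are one class to them, and where a whole thing is asked for, a point or a joint stands for the part that bears it (a point fixed in the world has none). Each returns a list of dicts, best first, with "p" (0 to 1); they miss things now and then, are a little off and sometimes report something else, mostly with a low value. They report only what shows in the picture. A call takes as long as a camera call. They do not tell look-alikes from the thing itself.
- silhouettes(camera, name): "pixels" (480x640 bool, what is visible of it) and "extent" ([left, top, right, bottom] in pixels, round what is visible of it).
The state is a dict: "time_s": time; "qpos": joint angles; "joint_velocities": joint speeds; "effort": joint torques, N m; "tool_pos": TCP position; "tool_rot": TCP orientation; "force": force on the tool from outside, world axes, zero at the start; "wrist_torque": the same for the moment, N m; "grip_width": finger opening in m; "grasp_force": force on a finger pad.
Only numpy, scipy, OpenCV 4.12 (cv2) and the standard library are available. Lean on these libraries where they do the work, as an engineer would, in place of code of your own. Each camera call takes 0.05 s, during which the arm holds its last target. There are 200 camera calls.

## Working session

There is one attempt and no reset: what is moved stays moved. The work goes in short steps, Python scripts to look and compute and a tool call to move; the robot and the scene stay as the last step left them, time stands still between calls to the robot, and variables do not carry over. Pictures are saved under pics/ and viewed, at most 10 in all, crops included, and the job is handed in when it is done.

Besides the shell and the picture viewer there is one more tool, called after "Emit:" as a command line: name --argument value ..., lists and objects as JSON in quotes. play_rows: Moves the arm, as the interface text tells. Its arguments: {"type":"object","properties":{"steps":{"type":"array","items":{"type":"array","items":{"type":"array","items":{"type":"number"}}}},"force":{"type":"number"}},"required":["steps"]}

```bash
mkdir -p pics; ls; cat > h.py <<'E'
import numpy as np, cv2
from cell import get_obs, read_camera, sign_off, silhouettes
def ray(c,u,v):
    K=np.array(c["intrinsics"]);V=np.array(c["view"])
    d=np.array([(u-K[0,2])/K[0,0],(v-K[1,2])/K[1,1]]);s=d.copy()
    for _ in range(20): s=d/(1+c["k1"]*(s@s))
    R=V[:3,:3];o=-R.T@V[:3,3]
    w=R.T@np.array([s[0],-s[1],-1.0]);return o,w/np.linalg.norm(w)
def onz(c,u,v,z):
    o,w=ray(c,u,v);return o+w*(z-o[2])/w[2]
def proj(c,p):
    K=np.array(c["intrinsics"]);V=np.array(c["view"])
    q=V[:3,:3]@np.array(p)+V[:3,3];s=np.array([q[0],-q[1]])/-q[2]
    s=s*(1+c["k1"]*(s@s));return K[0,0]*s[0]+K[0,2],K[1,1]*s[1]+K[1,2]
def save(c,n): cv2.imwrite(f"pics/{n}.png",c["frame"][:,:,::-1])
E
python3 - <<'E'
from h import *
o=get_obs();print({k:np.round(v,3).tolist() for k,v in o.items()})
names="tray_stack top_tray tray_tab wax_block findings_tin loupe ring_clamp".split()
for cam in ["top","scene"]:
    c=read_camera(cam);save(c,cam);o,w=ray(c,320,240);print(cam,o.round(3),w.round(3))
    for n in names:
        for r in silhouettes(cam,n)[:4]:
            m=r["pixels"];v,u=np.nonzero(m)
            rect=cv2.minAreaRect(np.c_[u,v].astype(np.float32))
            z={"top_tray":.059,"tray_tab":.0555,"wax_block":.03}.get(n,.02)
            P=[onz(c,*q,z)[:2] for q in cv2.boxPoints(rect)]
            print(n,round(r["p"],2),np.round(r["extent"]).tolist(),len(u),"c",onz(c,u.mean(),v.mean(),z)[:2].round(3),"rect",np.round(P,3).tolist() if cam=="top" else "")
E
```

```text
pics
{'time_s': 0.0, 'qpos': [-64.224, 18.441, -4.014, 83.175, 1.296, 78.54, -3.258], 'joint_velocities': [-0.097, 0.063, 0.044, -0.003, 0.028, -0.036, -0.038], 'effort': [0.0, -49.13, -0.404, -31.253, -0.064, 0.044, 0.0], 'tool_pos': [0.274, 0.589, 0.221], 'tool_rot': [-179.889, 0.007, 155.034], 'force': [-0.175, 0.269, 0.033], 'wrist_torque': [0.007, 0.024, -0.018], 'grasp_force': 0.0, 'grip_width': 0.087}
top [ 0.396 -0.017  1.08 ] [ 0.12  -0.006 -0.993]
tray_stack 0.61 [237.0, 167.0, 253.0, 181.0] 162 c [0.646 0.114] rect [[0.653, 0.13], [0.664, 0.114], [0.639, 0.098], [0.628, 0.114]]
top_tray 0.88 [226.0, 178.0, 316.0, 299.0] 6176 c [0.533 0.061] rect [[0.45, 0.144], [0.634, 0.107], [0.602, -0.032], [0.42, 0.008]]
tray_tab 0.81 [228.0, 182.0, 314.0, 301.0] 6438 c [0.534 0.062] rect [[0.447, 0.145], [0.635, 0.109], [0.604, -0.034], [0.418, 0.006]]
wax_block 0.93 [244.0, 311.0, 271.0, 345.0] 392 c [0.37  0.088] rect [[0.359, 0.115], [0.397, 0.077], [0.382, 0.061], [0.344, 0.099]]
wax_block 0.68 [348.0, 176.0, 400.0, 206.0] 1118 c [ 0.611 -0.118] rect [[0.62, -0.067], [0.642, -0.16
[... 839 characters left out ...]
op_tray 0.87 [239.0, 235.0, 347.0, 297.0] 3045 c [0.525 0.067] rect 
tray_tab 0.96 [240.0, 234.0, 349.0, 298.0] 3238 c [0.529 0.064] rect 
wax_block 0.86 [304.0, 220.0, 336.0, 242.0] 544 c [ 0.593 -0.095] rect 
wax_block 0.74 [271.0, 254.0, 307.0, 283.0] 513 c [0.544 0.052] rect 
wax_block 0.54 [329.0, 318.0, 346.0, 349.0] 337 c [0.352 0.11 ] rect 
findings_tin 0.88 [149.0, 320.0, 238.0, 390.0] 3465 c [0.501 0.302] rect 
loupe 0.79 [200.0, 258.0, 220.0, 277.0] 236 c [0.667 0.153] rect 
loupe 0.63 [242.0, 236.0, 351.0, 296.0] 3249 c [0.564 0.034] rect 
ring_clamp 0.86 [385.0, 199.0, 401.0, 234.0] 313 c [ 0.536 -0.286] rect 
ring_clamp 0.18 [202.0, 257.0, 219.0, 275.0] 209 c [0.668 0.15 ] rect
```

```bash
python3 - <<'E'
import cv2
a=cv2.imread("pics/top.png")[140:360,90:520]
cv2.imwrite("pics/topc.png",cv2.resize(a,None,fx=1.86,fy=1.86,interpolation=cv2.INTER_CUBIC))
E
```

```text
(no output)
```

View pics/topc.png

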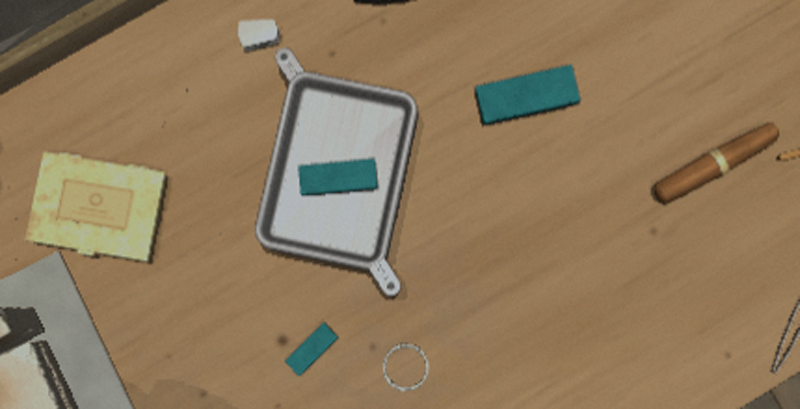

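```bash
python3 - <<'E'
import cv2
a=cv2.imread("pics/scene.png")[190:370,180:420]
cv2.imwrite("pics/scenec.png",cv2.resize(a,None,fx=3.3,fy=3.3,interpolation=cv2.INTER_CUBIC))
E
```

```text
(no output)
```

View pics/scenec.png

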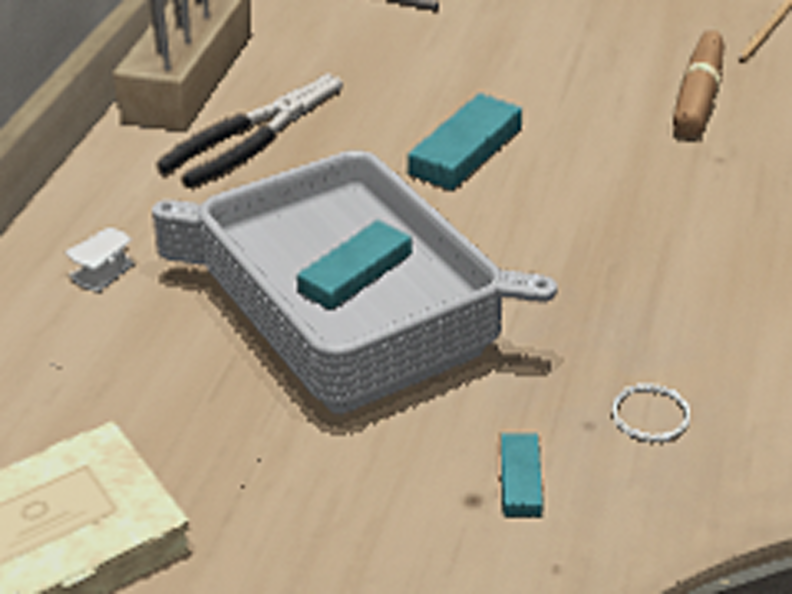

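```bash
cat >> h.py <<'E'
from scipy.spatial.transform import Rotation as Ro
from scipy.linalg import expm, logm
def T(p,R): M=np.eye(4);M[:3,:3]=R;M[:3,3]=p;return M
def cur():
    o=get_obs();return T(o["tool_pos"],Ro.from_euler("xyz",o["tool_rot"],degrees=True).as_matrix())
def rows(target,rot,n,start=None):
    "constant row (tool twist) that goes from start to target in n equal rows"
    A=cur() if start is None else start
    B=T(target,Ro.from_euler("xyz",rot,degrees=True).as_matrix())
    X=np.real(logm(np.linalg.inv(A)@B))/n
    M=expm(X);r=np.r_[M[:3,3],Ro.from_matrix(M[:3,:3]).as_rotvec()];print(n,"x",r.round(4).tolist());return B
E
python3 - <<'E'
from h import *
rows([.53,.065,.2],[180,0,95],13)
A=np.load if 0 else None
c=read_camera("top")
# heights by two views of tab tip middle
s=read_camera("scene")
def tri(a,pa,b,pb):
    o1,w1=ray(a,*pa);o2,w2=ray(b,*pb)
    t=np.linalg.lstsq(np.c_[w1,-w2],o2-o1,rcond=None)[0];p,q=o1+t[0]*w1,o2+t[1]*w2;return ((p+q)/2).round(4),np.linalg.norm(p-q).round(4)
print("tab hole",tri(c,(90+391/1.86,140+286/1.86),s,(180+540/3.3,190+285/3.3)))
print("wax corners near",tri(c,(90+299/1.86,140+165/1.86),s,(180+300/3.3,190+279/3.3)),tri(c,(90+378/1.86,140+187/1.86),s,(180+411/3.3,190+237/3.3)))
E
```

```text
13 x [-0.0461, -0.0092, 0.0017, 0.0, -0.0, 0.0806]
tab hole (array([0.4274, 0.012 , 0.0572]), np.float64(0.001))
wax corners near (array([0.5404, 0.0975, 0.0451]), np.float64(0.0027)) (array([0.5202, 0.0243, 0.048 ]), np.float64(0.0012))
```

Emit:
play_rows --steps '[[[-0.046,-0.009,0.002,0,0,0.081,0.06],[-0.046,-0.009,0.002,0,0,0.081,0.06],[-0.046,-0.009,0.002,0,0,0.081,0.06],[-0.046,-0.009,0.002,0,0,0.081,0.06],[-0.046,-0.009,0.002,0,0,0.081,0.06],[-0.046,-0.009,0.002,0,0,0.081,0.06],[-0.046,-0.009,0.002,0,0,0.081,0.06],[-0.046,-0.009,0.002,0,0,0.081,0.06],[-0.046,-0.009,0.002,0,0,0.081,0.06],[-0.046,-0.009,0.002,0,0,0.081,0.06],[-0.046,-0.009,0.002,0,0,0.081,0.06],[-0.046,-0.009,0.002,0,0,0.081,0.06]]]'

```text
time_s: 2.1
tool_pos: [0.5323, 0.1118, 0.1987]
tool_rot: [179.9, -0.0, 99.1]
force: [1.0, -0.7, 0.5]
grip_width: 0.0599
grasp_force: 0.0
```

Emit:
play_rows --steps '[[[-0.046,-0.009,0.002,0,0,0.08,0.05],[0,0,0,0,0,0,0.05],[0,0,0,0,0,0,0.05]]]'

```text
time_s: 2.4
tool_pos: [0.5306, 0.0658, 0.1969]
tool_rot: [180.0, -0.0, 94.6]
force: [-0.7, 0.4, 0.5]
grip_width: 0.0509
grasp_force: 0.0
```

```bash
python3 - <<'E'
from h import *
o=get_obs();print(o["time_s"],np.round(o["tool_pos"],4),np.round(o["tool_rot"],2),np.round(o["qpos"],1))
c=read_camera("wrist");save(c,"w1");oo,w=ray(c,320,240);print(oo.round(3),w.round(3))
for n in ["wax_block","top_tray"]:
    for r in silhouettes("wrist",n)[:3]:
        v,u=np.nonzero(r["pixels"]);rect=cv2.minAreaRect(np.c_[u,v].astype(np.float32))
        P=np.array([onz(c,*q,.051)[:2] for q in cv2.boxPoints(rect)])
        e=P[1:]-P[:-1];print(n,round(r["p"],2),r["extent"],P.mean(0).round(4),np.hypot(*e.T).round(4),np.degrees(np.arctan2(e[:,1],e[:,0])).round(1))
E
```

```text
2.4 [0.5306 0.0658 0.1969] [ 1.7996e+02 -5.0000e-02  9.4600e+01] [-31.1   5.   22.6 102.4  -2.1  72.9  -3.4]
[0.523 0.15  0.359] [ 0.034 -0.31  -0.95 ]
wax_block 0.73 [303.2, 190.7, 331.8, 265.2] [0.5306 0.0615] [0.0268 0.0726 0.0287] [   4.6  -84.6 -175.4]
wax_block 0.69 [141.0, 152.5, 191.0, 204.0] [0.3876 0.0979] [0.0214 0.0469 0.022 ] [  44.3  -43.4 -133.8]
wax_block 0.61 [354.4, 354.3, 387.1, 393.2] [ 0.6054 -0.1028] [0.0354 0.0416 0.0367] [   4.1  -81.2 -176. ]
top_tray 0.8 [195.2, 138.6, 423.4, 298.6] [0.5278 0.0513] [0.1481 0.1789 0.1574] [ 72.6 -12.7 -97.6]
```

View pics/w1.png

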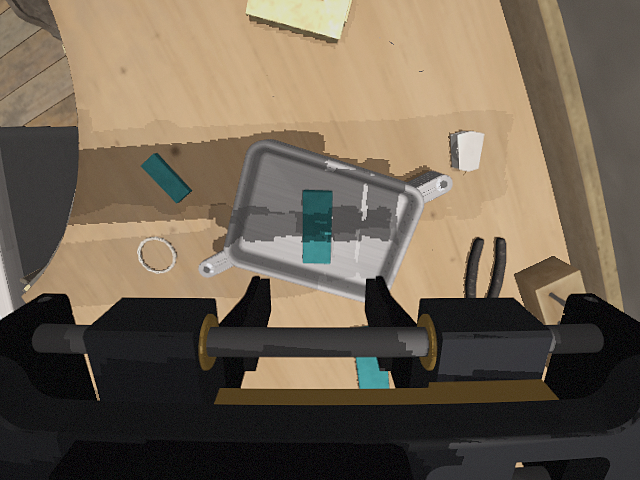

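Emit:
play_rows --steps '[[[-0.0043,0,0.03,0,0,0,0.05],[0,0,0.03,0,0,0,0.05],[0,0,0.03,0,0,0,0.05],[0,0,0.03,0,0,0,0.05],[0,0,0.02,0,0,0,0.05],[0,0,0.01,0,0,0,0.05],[0,0,0.006,0,0,0,0.05],[0,0,0,0,0,0,0.05]]]'

```text
time_s: 3.35
tool_pos: [0.5309, 0.0633, 0.0404]
tool_rot: [-180.0, 0.0, 94.8]
force: [0.3, 0.6, -0.4]
grip_width: 0.0504
grasp_force: 0.0
```

Emit:
play_rows --steps '[[[0,0,0,0,0,0,0.015],[0,0,0,0,0,0,0.015],[0,0,0,0,0,0,0.015],[0,0,0,0,0,0,0.015],[0,0,0,0,0,0,0.015],[0,0,0,0,0,0,0.015]]]' --force 12

```text
time_s: 3.95
tool_pos: [0.5314, 0.0627, 0.0411]
tool_rot: [179.9, -0.0, 94.8]
force: [-0.2, 0.9, 3.1]
grip_width: 0.0284
grasp_force: 11.8
```

Emit:
play_rows --steps '[[[0,0,-0.01,0,0,0,0.015],[0,0,-0.02,0,0,0,0.015],[0,0,-0.03,0,0,0,0.015],[0,0,-0.03,0,0,0,0.015],[-0.028,-0.0092,0,0,0,0,0.015],[-0.028,-0.0092,0,0,0,0,0.015],[-0.028,-0.0092,0,0,0,0,0.015],[-0.028,-0.0092,0,0,0,0,0.015],[-0.028,-0.0092,0,0,0,0,0.015],[-0.028,-0.0092,0,0,0,0,0.015],[0,0,0.03,0,0,0,0.015],[0,0,0,0,0,0,0.015]]]'

```text
time_s: 5.15
tool_pos: [0.4868, -0.1098, 0.0983]
tool_rot: [-179.7, -0.1, 94.6]
force: [-0.8, 1.7, -1.0]
grip_width: 0.0286
grasp_force: 11.8
```

```bash
python3 - <<'E'
from h import *
o=get_obs();print(o["time_s"],np.round(o["tool_pos"],4),np.round(o["force"],1),o["grasp_force"])
for cam in ["top","scene"]:
    c=read_camera(cam);save(c,cam+"2")
    for n in ["wax_block","top_tray","loupe","ring_clamp"]:
        for r in silhouettes(cam,n)[:3]:
            v,u=np.nonzero(r["pixels"]);print(cam,n,round(r["p"],2),r["extent"],onz(c,u.mean(),v.mean(),.059 if n=="top_tray" else .02)[:2].round(3))
a=cv2.imread("pics/scene2.png")[180:340,200:440];cv2.imwrite("pics/s2c.png",cv2.resize(a,None,fx=3,fy=3,interpolation=cv2.INTER_CUBIC))
E
```

```text
5.15 [ 0.4868 -0.1098  0.0983] [-0.8  1.7 -1. ] 11.824371367692947
top wax_block 0.56 [241.3, 311.9, 268.0, 342.0] [0.37  0.089]
top wax_block 0.43 [345.9, 174.2, 398.5, 203.2] [ 0.622 -0.094]
top loupe 0.76 [217.6, 152.6, 239.3, 168.9] [0.675 0.144]
top ring_clamp 0.83 [455.4, 207.4, 508.4, 247.0] [ 0.548 -0.309]
scene wax_block 0.83 [328.3, 319.6, 346.2, 349.8] [0.36  0.102]
scene wax_block 0.61 [302.5, 217.9, 338.6, 246.4] [ 0.605 -0.106]
scene wax_block 0.55 [347.3, 208.3, 377.0, 227.6] [ 0.582 -0.209]
scene top_tray 0.56 [241.6, 233.7, 345.7, 296.3] [0.524 0.068]
scene loupe 0.8 [202.1, 257.8, 220.8, 277.3] [0.667 0.153]
scene ring_clamp 0.52 [385.9, 209.8, 399.4, 230.4] [ 0.525 -0.27 ]
```

View pics/s2c.png

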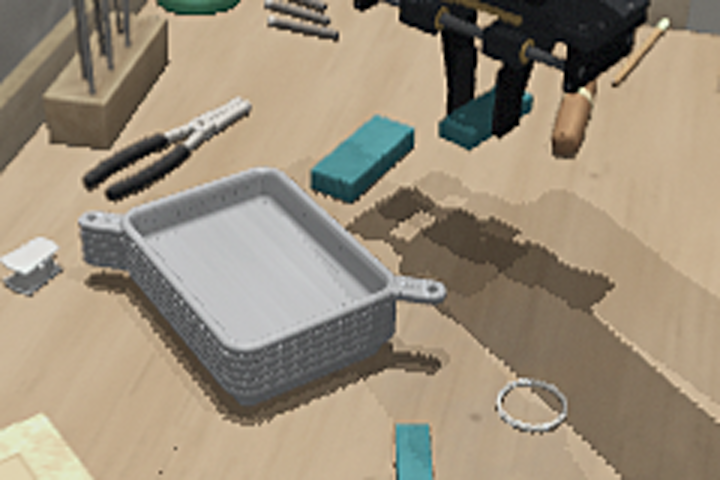

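Emit:
play_rows --steps '[[[0,0,0.03,0,0,0,0.015],[0,0,0.03,0,0,0,0.015],[0,0,0.02,0,0,0,0.015],[0,0,0.007,0,0,0,0.015],[0,0,0.002,0,0,0,0.015],[0,0,0.002,0,0,0,0.015],[0,0,0.001,0,0,0,0.015],[0,0,0,0,0,0,0.015],[0,0,0,0,0,0,0.015]]]'

```text
time_s: 6.55
tool_pos: [0.4903, -0.1094, 0.0092]
tool_rot: [179.9, -0.0, 94.8]
force: [0.9, -0.7, -0.2]
grip_width: 0.0281
grasp_force: 11.8
```

Emit:
play_rows --steps '[[[0,0,0.002,0,0,0,0.015],[0,0,0.001,0,0,0,0.015],[0,0,0.001,0,0,0,0.015],[0,0,0,0,0,0,0.015],[0,0,0,0,0,0,0.015]]]'

```text
time_s: 7.05
tool_pos: [0.4897, -0.1094, 0.0045]
tool_rot: [-180.0, -0.0, 94.8]
force: [0.6, -0.6, 0.2]
grip_width: 0.0282
grasp_force: 11.8
```

Emit:
play_rows --steps '[[[0,0,0.001,0,0,0,0.015],[0,0,0,0,0,0,0.015],[0,0,0,0,0,0,0.015]]]'

```text
time_s: 7.35
tool_pos: [0.4898, -0.1094, 0.0042]
tool_rot: [-180.0, -0.0, 94.7]
force: [-2.0, 0.1, 6.7]
grip_width: 0.028
grasp_force: 11.9
```

Emit:
play_rows --steps '[[[0,0,0,0,0,0,0.03],[0,0,0,0,0,0,0.032],[0,0,0,0,0,0,0.045],[0,0,0,0,0,0,0.045],[0,0,0,0,0,0,0.045],[0,0,-0.01,0,0,0,0.045],[0,0,-0.03,0,0,0,0.045],[0,0,-0.03,0,0,0,0.045],[0,0,-0.04,0,0,0,0.045],[0,0,-0.045,0,0,0,0.045],[0,0,0,0,0,0,0.045]]]'

```text
time_s: 8.45
tool_pos: [0.494, -0.1103, 0.1655]
tool_rot: [179.3, 0.0, 94.7]
force: [0.3, -0.3, -0.4]
grip_width: 0.0448
grasp_force: 0.0
```

```bash
python3 - <<'E'
from h import *
o=get_obs();print(o["time_s"],np.round(o["tool_pos"],4),np.round(o["tool_rot"],1),o["grip_width"],o["grasp_force"])
yaw=np.radians(168.6)
# refine tray pose from scene/top silhouettes: fit rim+tab outline
c=read_camera("top");save(c,"top3")
for n in ["wax_block","top_tray"]:
    for r in silhouettes("top",n)[:3]:
        v,u=np.nonzero(r["pixels"]);rect=cv2.minAreaRect(np.c_[u,v].astype(np.float32));z=.055 if n=="top_tray" else .014
        P=np.array([onz(c,*q,z)[:2] for q in cv2.boxPoints(rect)]);e=P[1:]-P[:-1]
        print(n,round(r["p"],2),P.mean(0).round(4),np.hypot(*e.T).round(4),np.degrees(np.arctan2(e[:,1],e[:,0])).round(1))
rows([.434-.0,.015,.16],[180,0,33.6],12)
rows([.434-.0,.015,.16],[180,0,-146.4],12)
E
```

```text
8.45 [ 0.494  -0.1103  0.1655] [179.3   0.   94.7] 0.04475595013776955 0.0
wax_block 0.61 [ 0.4907 -0.0854] [0.0144 0.027  0.0143] [-90.4 179.1  89.6]
wax_block 0.61 [0.3701 0.0896] [0.0522 0.0201 0.0521] [ -45.2 -134.8  134.7]
wax_block 0.54 [ 0.6071 -0.0795] [0.0146 0.038  0.0145] [ -76.1 -167.   103.8]
top_tray 0.98 [0.5285 0.0586] [0.1882 0.1439 0.1871] [ -10.9 -102.3  168.1]
12 x [0.0081, -0.0088, -0.0001, 0.0, -0.0, 0.0889]
12 x [0.0112, 0.0079, -0.0001, 0.0001, 0.0, -0.1729]
```

Emit:
play_rows --steps '[[[0.008,-0.0088,0,0,0,0.089,0.045],[0.008,-0.0088,0,0,0,0.089,0.045],[0.008,-0.0088,0,0,0,0.089,0.045],[0.008,-0.0088,0,0,0,0.089,0.045],[0.008,-0.0088,0,0,0,0.089,0.045],[0.008,-0.0088,0,0,0,0.089,0.045],[0.008,-0.0088,0,0,0,0.089,0.045],[0.008,-0.0088,0,0,0,0.089,0.045],[0.008,-0.0088,0,0,0,0.089,0.045],[0.008,-0.0088,0,0,0,0.089,0.045],[0.008,-0.0088,0,0,0,0.089,0.045],[0.008,-0.0088,0,0,0,0.089,0.045]]]'

```text
time_s: 9.8
tool_pos: [0.432, 0.0148, 0.1568]
tool_rot: [-179.9, 0.2, 33.3]
force: [0.2, 0.0, -0.2]
grip_width: 0.0451
grasp_force: 0.0
```

Emit:
play_rows --steps '[[[0,0,0,0,0,0,0.045],[0,0,0,0,0,0,0.045]]]'

```text
time_s: 10.0
tool_pos: [0.4326, 0.014, 0.1574]
tool_rot: [-180.0, 0.1, 33.7]
force: [0.5, -0.3, 0.5]
grip_width: 0.045
grasp_force: 0.0
```

```bash
python3 - <<'E'
from h import *
o=get_obs();print(o["time_s"],np.round(o["tool_pos"],4),np.round(o["tool_rot"],1),np.round(o["qpos"],1))
c=read_camera("wrist");save(c,"w3")
for n in ["top_tray","tray_tab"]:
    for r in silhouettes("wrist",n)[:2]:print(n,r["p"],r["extent"])
print(proj(c,[.434,.015,.059]),proj(c,o["tool_pos"]))
t=read_camera("top");save(t,"top4")
for r in silhouettes("top","wax_block")[:4]:
    v,u=np.nonzero(r["pixels"]);rect=cv2.minAreaRect(np.c_[u,v].astype(np.float32));P=np.array([onz(t,*q,.014)[:2] for q in cv2.boxPoints(rect)]);print(r["p"],P.mean(0).round(4),np.hypot(*(P[1:]-P[:-1]).T).round(4))
E
```

```text
10.0 [0.4326 0.014  0.1574] [-1.80e+02  1.00e-01  3.37e+01] [-26.   -6.6  19.4 117.7   2.4  68.7 -63.9]
top_tray 0.6 [206.6, 0.0, 473.5, 250.8]
tray_tab 0.66 [208.5, 0.0, 470.0, 259.2]
(np.float64(317.79177989738315), np.float64(235.58578320133833)) (np.float64(317.9998989851894), np.float64(294.09115032462233))
0.97 [ 0.6145 -0.1208] [0.1011 0.0431 0.1006]
0.86 [ 0.4922 -0.1204] [0.0592 0.0306 0.059 ]
```

View pics/w3.png

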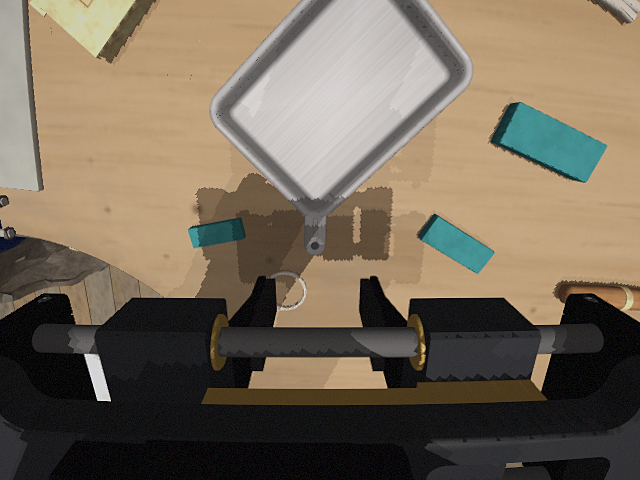

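```bash
python3 - <<'E'
from h import *
c=read_camera("wrist")
a=c["frame"][195:275,280:360][:,:,::-1];cv2.imwrite("pics/tabc.png",cv2.resize(a,(560,560),interpolation=cv2.INTER_CUBIC))
for p in [(315.5,215),(315.5,231),(315,257),(306,240),(325,240)]: print(p,onz(c,*p,.059).round(4))
E
```

```text
(315.5, 215) [0.4481 0.026  0.059 ]
(315.5, 231) [0.4369 0.0186 0.059 ]
(315, 257) [0.4178 0.0064 0.059 ]
(306, 240) [0.4262 0.0208 0.059 ]
(325, 240) [0.4348 0.0078 0.059 ]
```

View pics/tabc.png

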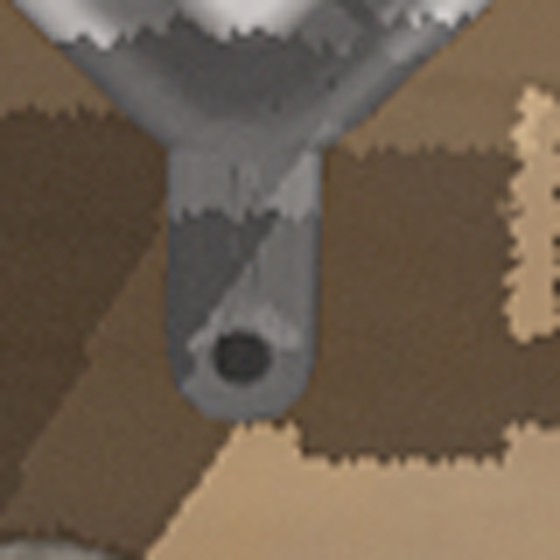

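Emit:
play_rows --steps '[[[0.004,-0.002,0.02,0,0,0,0.045],[0,0,0.03,0,0,0,0.045],[0,0,0.03,0,0,0,0.045],[0,0,0.02,0,0,0,0.045],[0,0,0.015,0,0,0,0.045],[0,0,0.005,0,0,0,0.045],[0,0,0,0,0,0,0.045],[0,0,0,0,0,0,0.045]]]'

```text
time_s: 11.1
tool_pos: [0.4364, 0.0184, 0.0393]
tool_rot: [180.0, -0.1, 33.6]
force: [0.1, 0.4, 0.7]
grip_width: 0.0451
grasp_force: 0.0
```

```bash
python3 - <<'E'
from h import *
o=get_obs();print(o["time_s"],np.round(o["tool_pos"],4),np.round(o["tool_rot"],1),np.round(o["force"],1))
c=read_camera("wrist");a=c["frame"][100:480,100:540][:,:,::-1];cv2.imwrite("pics/w5.png",cv2.resize(a,None,fx=1.5,fy=1.5))
E
```

```text
11.1 [0.4364 0.0184 0.0393] [ 1.80e+02 -1.00e-01  3.36e+01] [0.1 0.4 0.7]
```

View pics/w5.png

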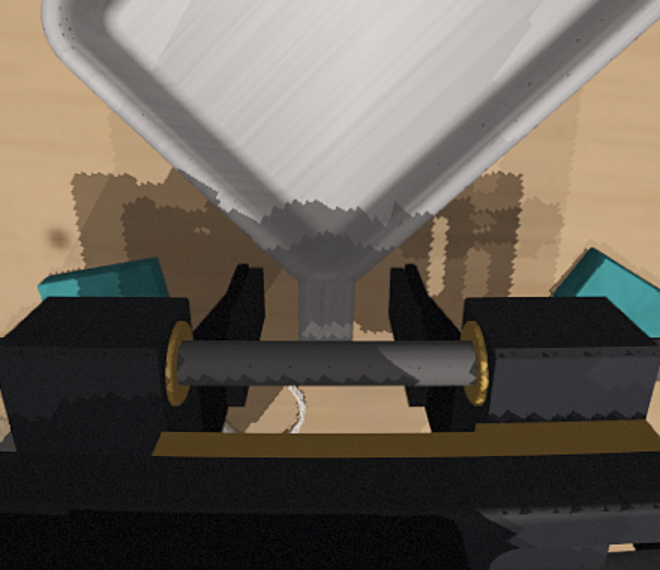

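Emit:
play_rows --steps '[[[0,0,0.002,0,0,0,0.045],[0,0,0,0,0,0,0.03],[0,0,0,0,0,0,0.015],[0,0,0,0,0,0,0.008],[0,0,0,0,0,0,0.008],[0,0,0,0,0,0,0.008],[0,0,0,0,0,0,0.008],[0,0,0,0,0,0,0.008]]]' --force 55

```text
time_s: 11.95
tool_pos: [0.436, 0.0183, 0.0367]
tool_rot: [180.0, -0.0, 33.5]
force: [0.8, -0.9, 0.9]
grip_width: 0.0169
grasp_force: 54.9
```

Emit:
play_rows --steps '[[[0,0,-0.002,0.0016,-0.01,0,0.008],[0,0,-0.002,0.0016,-0.01,0,0.008],[0,0,-0.002,0.0016,-0.01,0,0.008],[0,0,-0.002,0.0016,-0.01,0,0.008],[0,0,-0.002,0.0016,-0.01,0,0.008],[0,0,-0.002,0.0016,-0.01,0,0.008]]]'

```text
time_s: 12.55
tool_pos: [0.4353, 0.0182, 0.0485]
tool_rot: [-179.4, 3.6, 33.6]
force: [-1.9, -1.2, -0.6]
grip_width: 0.0172
grasp_force: 55.0
```

Emit:
play_rows --steps '[[[0,0,-0.002,0.0016,-0.01,0,0.008],[0,0,-0.002,0.0016,-0.01,0,0.008],[0,0,-0.002,0.0016,-0.01,0,0.008],[0,0,-0.002,0.0016,-0.01,0,0.008],[0,0,-0.002,0.0016,-0.01,0,0.008],[0,0,0,0,0,0,0.008],[0,0,0,0,0,0,0.008]]]'

```text
time_s: 13.25
tool_pos: [0.4361, 0.0185, 0.0585]
tool_rot: [-179.0, 6.4, 33.6]
force: [-3.7, -2.8, -0.2]
grip_width: 0.0168
grasp_force: 54.9
```

```bash
python3 - <<'E'
from h import *
o=get_obs();print(o["time_s"],np.round(o["tool_pos"],4),np.round(o["tool_rot"],1),np.round(o["force"],1),np.round(o["qpos"],1))
s=read_camera("scene");a=s["frame"][190:350,190:430][:,:,::-1];cv2.imwrite("pics/s6.png",cv2.resize(a,None,fx=3.3,fy=3.3,interpolation=cv2.INTER_CUBIC))
E
```

```text
13.25 [0.4361 0.0185 0.0585] [-179.     6.4   33.6] [-3.7 -2.8 -0.2] [-2.650e+01  6.100e+00  2.000e+01  1.187e+02 -1.000e-01  6.170e+01
 -6.290e+01]
```

View pics/s6.png

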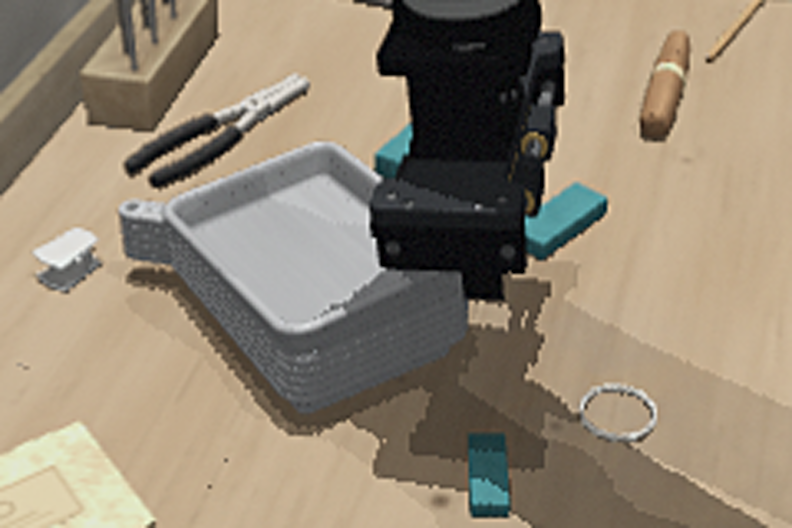

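Emit:
play_rows --steps '[[[-0.0007,0,-0.001,0,0,0,0.008],[-0.0007,0,-0.001,0,0,0,0.008],[-0.0005,0,-0.003,0,0,0,0.008],[-0.0003,0,-0.003,0,0,0,0.008],[-0.0003,0,-0.003,0,0,0,0.008],[-0.0003,0,-0.003,0,0,0,0.008],[-0.0003,0,-0.003,0,0,0,0.008],[0,0,0,0,0,0,0.008]]]'

```text
time_s: 14.1
tool_pos: [0.4364, 0.0181, 0.0763]
tool_rot: [-179.0, 6.2, 33.6]
force: [-0.8, 0.2, -2.3]
grip_width: 0.0169
grasp_force: 54.9
```

Emit:
play_rows --steps '[[[-0.0005,0,-0.004,0,0,0,0.008],[-0.0005,0,-0.004,0,0,0,0.008],[-0.0006,0,-0.005,0,0,0,0.008],[-0.0006,0,-0.005,0,0,0,0.008],[-0.001,0,-0.008,0,0,0,0.008],[-0.001,0,-0.01,0,0,0,0.008],[-0.0015,0,-0.015,0,0,0,0.008],[-0.0015,0,-0.015,0,0,0,0.008],[-0.0015,0,-0.015,0,0,0,0.008],[-0.0015,0,-0.015,0,0,0,0.008],[0,0,0,0,0,0,0.008]]]'

```text
time_s: 15.2
tool_pos: [0.4389, 0.0169, 0.1748]
tool_rot: [-179.1, 6.0, 33.6]
force: [-0.6, -0.3, -1.7]
grip_width: 0.0173
grasp_force: 54.9
```

```bash
python3 - <<'E'
from h import *
o=get_obs();print(o["time_s"],np.round(o["tool_pos"],4),np.round(o["tool_rot"],1),np.round(o["force"],1),np.round(o["wrist_torque"],2),np.round(o["qpos"],1))
s=read_camera("scene");a=s["frame"][120:420,130:530][:,:,::-1];cv2.imwrite("pics/s7.png",cv2.resize(a,None,fx=1.9,fy=1.9,interpolation=cv2.INTER_CUBIC))
E
```

```text
15.2 [0.4389 0.0169 0.1748] [-179.1    6.    33.6] [-0.6 -0.3 -1.7] [-0.09  0.11 -0.06] [-27.1  -1.6  19.7 111.6   2.5  75.8 -64.7]
```

View pics/s7.png

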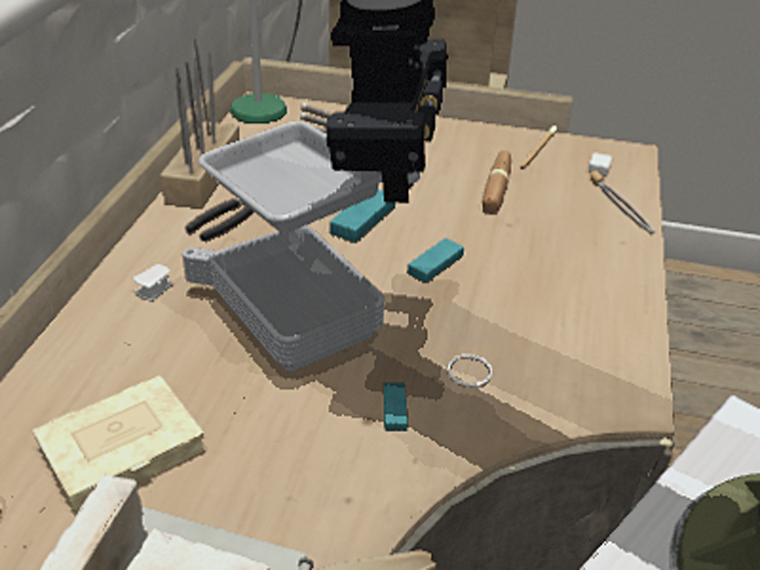

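```bash
python3 - <<'E'
from h import *
rows([.437,.22,.19],[180,0,33.6],12)
E
```

```text
12 x [0.0092, -0.0142, -0.0018, -0.0014, 0.0089, -0.0001]
```

Emit:
play_rows --steps '[[[0.005,-0.007,-0.001,-0.0014,0.009,0,0.008],[0.0092,-0.0142,-0.002,-0.0014,0.009,0,0.008],[0.0092,-0.0142,-0.002,-0.0014,0.009,0,0.008],[0.0092,-0.0142,-0.002,-0.0014,0.009,0,0.008],[0.0092,-0.0142,-0.002,-0.0014,0.009,0,0.008],[0.0092,-0.0142,-0.002,-0.0014,0.009,0,0.008],[0.0092,-0.0142,-0.002,-0.0014,0.009,0,0.008],[0.0092,-0.0142,-0.002,-0.0014,0.009,0,0.008],[0.0092,-0.0142,-0.002,-0.0014,0.009,0,0.008],[0.0092,-0.0142,-0.002,-0.0014,0.009,0,0.008],[0.0092,-0.0142,-0.002,-0.0014,0.009,0,0.008],[0.009,-0.014,0,-0.0014,0.009,0,0.008]]]'

```text
time_s: 16.45
tool_pos: [0.4356, 0.2128, 0.1878]
tool_rot: [-179.9, 0.2, 33.6]
force: [0.3, 0.1, -1.4]
grip_width: 0.0172
grasp_force: 54.9
```

Emit:
play_rows --steps '[[[0.004,-0.006,0,0,0,0,0.008],[0,0,0,0,0,0,0.008],[0,0,0,0,0,0,0.008],[0,0,0,0,0,0,0.008]]]'

```text
time_s: 16.85
tool_pos: [0.4366, 0.2179, 0.1884]
tool_rot: [-180.0, 0.1, 33.5]
force: [0.1, -0.6, -0.7]
grip_width: 0.017
grasp_force: 54.9
```

```bash
python3 - <<'E'
from h import *
o=get_obs();print(o["time_s"],np.round(o["tool_pos"],4),np.round(o["tool_rot"],1),o["grasp_force"])
s=read_camera("scene");save(s,"s8")
t=read_camera("top");Rt=Ro.from_euler("xyz",[180,0,33.6],degrees=True).as_matrix()
for n,z in [("tray_stack",.05),("wax_block",.014),("loupe",.02),("ring_clamp",.02),("findings_tin",.024),("top_tray",.21)]:
    for r in silhouettes("top",n)[:3]:
        v,u=np.nonzero(r["pixels"]);print(n,round(r["p"],2),onz(t,u.mean(),v.mean(),z).round(3))
# expected rim corners if level
tab=np.array(o["tool_pos"])+[0,0,.0185];w=np.radians(168.6);cx=np.array([np.cos(w),np.sin(w),0]);cy=np.array([-np.sin(w),np.cos(w),0])
c0=tab-.0882*cx-.0657*cy;print("centre",c0.round(3))
a=s["frame"].copy()
for x in(-.085,.085):
    for k in np.linspace(-.0445,.0445,10):
        cv2.circle(a,tuple(int(round(q)) for q in proj(s,c0+x*cx+k*cy+[0,0,.0035])),1,(255,0,0),-1)
for y in(-.0625,.0625):
    for k in np.linspace(-.067,.067,14):
        cv2.circle(a,tuple(int(round(q)) for q in proj(s,c0+k*cx+y*cy+[0,0,.0035])),1,(255,0,0),-1)
a=a[100:400,100:500,::-1];cv2.imwrite("pics/s8c.png",cv2.resize(a,None,fx=1.9,fy=1.9,interpolation=cv2.INTER_CUBIC))
E
```

```text
16.85 [0.4366 0.2179 0.1884] [-1.80e+02  1.00e-01  3.35e+01] 54.904175576521084
tray_stack 0.81 [0.538 0.063 0.05 ]
wax_block 0.77 [ 0.492 -0.114  0.014]
wax_block 0.64 [0.37  0.09  0.014]
wax_block 0.59 [ 0.615 -0.119  0.014]
loupe 0.57 [0.675 0.144 0.02 ]
findings_tin 0.74 [0.5   0.245 0.024]
top_tray 0.88 [0.56  0.255 0.21 ]
centre [0.536 0.265 0.207]
```

View pics/s8c.png

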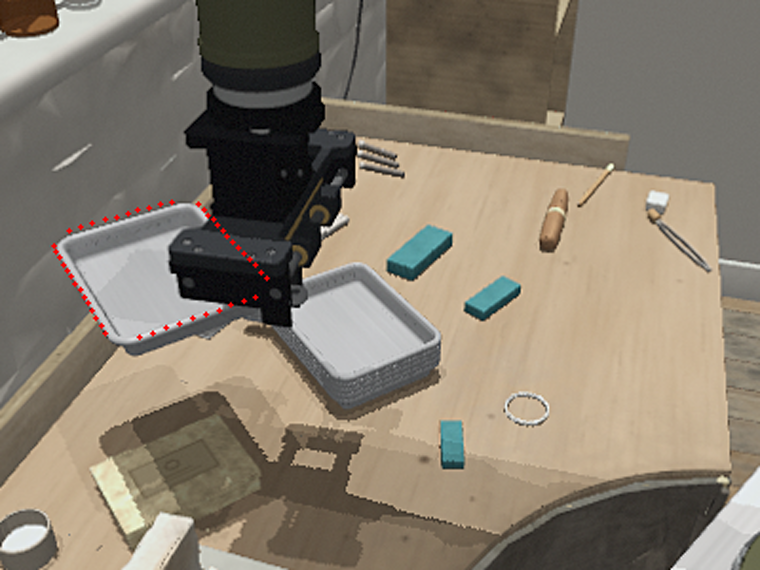

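```bash
python3 -c "
from h import *
o=get_obs();print(o['time_s'],np.round(o['joint_velocities'],2),o['grasp_force']);print(sign_off())"
```

```text
17.25 [-0.14  0.05 -0.1   0.03 -0.06  0.    0.02] 54.90396187728038
the job is handed in; nothing more can be done
None
```

I handed the job in at 17.25 s (the hand-in returned no verdict): the wax lies flat on the bench clear of the stack, and the top tray was tipped up by its tab corner, peeled off and is held near level about 19 cm above the bench over the findings tin, with the other trays still standing in place.

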